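# Lock the hatch of the sample chamber with its quarter-turn stud

### The job

The hatch on the sloped front of the small white sample chamber stands ajar: press it shut and lock it with its winged quarter-turn stud. Pressing the wing in lightly, turn it clockwise until it drops into the slot hidden under the hatch, push it fully home, turn it a further quarter turn clockwise to its stop and let go, so that it springs back into its notch and holds the hatch shut. Leave the things standing round and on the chamber undisturbed.

Things in the scene. Friction and masses are not known exactly. Their poses are not given: they have to be found in the camera images.
- chamber: Fixed white wedge-shaped instrument, 180 long (x) x 160 wide (y) x 130 mm high. Origin: centre of its underside; x points from its low front (facing the robot's right) to its back, z up. From the top of the 55 mm high front wall (x = -90 mm) the face slopes up at 35 degrees to the flat top, which begins at x = +16.5 mm. Outward normal of the slope: (-sin 35, 0, cos 35) in its frame.
- hatch_hinge (a point): Middle of the hinge line, along the chamber's y at the upper edge of the slope (x = +16.5, z = 130 mm in the chamber's frame). The hatch is a plate 6 mm thick, 130 mm down the slope x 156 mm wide. Axes: as the hatch's: x up the slope, z outward; it turns with the hatch.
- hatch (a joint): Hinge of the aluminium hatch with a clear window (rad). 0 = shut, flat on the slope; grows as the lower edge lifts. A spring holds it about 0.15 ajar, so the stud then leans about 26 degrees from vertical, 35 when shut. About 3 N at the stud shuts it; it springs open again unless the stud is locked.
- stud_grip (a point): Middle of the stud's wing, 103 mm down the slope from the hinge line on the hatch's middle line. Wing: steel bar 34 long, 10 thick, 18 mm tall, on a round flange 48 mm across. The point is 9 mm below the wing's top, 9 mm above the flange's upper face and, stud out, 33 mm above the slope plane. x along the wing, y across its 10 mm, z outward along the stud's axis.
- stud_push (a joint): Stud pushed in (m): 0 = out; spring 3 N plus 0.5 N per mm. Hatch shut, its cross pin stops on a slotted plate at 0.002-0.003 unless in line with the slot (within 0.14 rad); in line it goes in to 0.012. Deeper than 0.0095 it can be turned out of the slot's line; let go there short of the notch it stays at 0.0093 and can be regripped; let go in line it springs out. In the notch it rests at 0.0073.
- stud_turn (a joint): Turn of the stud (rad), growing clockwise as seen from outside; 0 when the wing points straight up the slope. Starts within 0.15 of 0 and stays where it is left. The slot, hidden under the hatch and to be felt for, lies 0.25 to 0.6 clockwise of 0; the notch is 1.57 beyond the slot, with a stop 0.1 beyond its middle. Anticlockwise from the slot it is blocked.
- small_dish: Clear round petri dish, 66 mm across, 16 mm high, standing on the flat top of the chamber behind the hatch; origin centre of underside. Leave alone.
- vial_left: Glass vial with white cap, 28 mm across, 97 mm high, standing on the worktop beside the chamber's +y side (towards the robot); origin centre of underside. Leave alone.
- tape: Roll of label tape lying flat, 75 mm across, 19 mm high, on the worktop beside the chamber's -y side (away from the robot); origin centre of underside. Leave alone.
- marker: Black marker, 123 mm long, 13 mm thick, lying in front of the chamber. Leave alone.
- dish: Open pressed-glass dish 68 x 108 x 52 mm on the worktop to the right; origin centre of underside. Leave alone.
- oil: Small brown bottle with black cap, 29 mm across, 62 mm high, to the left; origin centre of underside. Leave alone.
- short_vial: Short glass vial, 23 mm across, 52 mm high, to the right near the robot; origin centre of underside. Leave alone.
- mobile: Black phone, 61 x 115 x 12 mm, lying to the left near the robot. Leave alone.

How it is judged (in metres and radians):
On the way, in this order (a step that is already met when the one before it is completed fails the run):
1. the hatch is pressed shut and the stud pushed home through its slot (value of joint hatch below 0.03 rad and value of joint stud_push above 0.0092 m), for 0.1 s.
2. the stud is turned a quarter turn clockwise from its slot (value of joint stud_turn above 1.5 rad), for 0.1 s.
At the end, for the whole second after the job is handed in: The hatch is shut (within 0.025 rad) and stays shut by itself; the stud is turned to its notch (turn over 1.5 rad) and has sprung back into it (pushed in between 6 and 8.8 mm), let go (value of joint hatch below 0.025 rad and value of joint stud_turn above 1.5 rad and value of joint stud_push between 0.006 and 0.0088 m and velocity of joint hatch below 0.05 rad/s); the robot touches nothing.
It fails at once if the petri dish on the chamber is moved more than 25 mm (distance of small_dish from where it was at the start of the episode above 0.025 m).
It fails at once if the vial beside the chamber is moved more than 25 mm or tipped (distance of vial_left from where it was at the start of the episode above 0.025 m or angle between vial_left's own z axis and vertical above 0.5 rad).
It fails at once if another thing on the worktop is moved more than 30 mm (distance of any of tape, marker, dish, oil, short_vial, mobile from where it was at the start of the episode above 0.03 m).
It also fails if it takes over 45 s, if anything falls off the work surface, if the arm or the gripper's body presses on something with over 40 N, if the wrist force passes 120 N, or if a joint passes its speed limit or range.

### The arm

A 6-joint arm with a two-finger parallel gripper is mounted at the origin on a cart in front of the work surface, level with it; the furniture and walls round the work are solid. World frame = base frame: x ahead of the robot, y to its left, z up, the work surface at z = 0. Lengths are in mm, angles in rad, forces in N, time in s.
With the tool pointing down it reaches from about 350 to 775 mm from the base axis. Payload 5.5 kg.
Tool frame: the origin (TCP) lies midway between the tips of the shut fingers; the grasp point (between the pads) lies bot.hold_point_z behind it (bot.hold_point_z is the distance from the TCP to the grasp point, in mm); z points along the fingers, y is the line along which they close (so a half turn about z gives the same grasp; the last joint's range is limited). The gripper opens to 85 mm and grips with 20 to 120 N. Pads are 22 mm wide; open, the fingers measure 114 mm over their backs; the gripper's body (76 mm by 85 mm) begins 54 mm behind the grasp point. The pads swing forward as they close: fully open they stand 13 mm farther back than shut.
Start: joints at [-1.405, 0.313, 0.046, 1.304, 0, 1.431], TCP at [173.103, -548.368, 231.323] pointing down, gripper open.
Joint ranges: [-2.76, 2.76], [-0.86, 1.69], [-1.03, 1.26], [-2.2, 2.34], [-1.47, 1.5], [-3.14, 3.14]. Speed limits (rad/s): [2.57, 2.57, 3.14, 3.14, 3.14, 3.14].

### API

Orientations are given as a 3x3 rotation matrix whose columns are the frame's x, y, z axes.
In Python, from plant import bot gives the robot as it stands.
- The arm moves only by the tool apply_moves, never from a script. Its argument "series" is a list that holds one entry, the list of rows, each a list of 7 numbers: the shift along the tool's x, y, z in mm, then the turn, a rotation vector about the tool's x, y, z in rad, then the opening in per cent of the stroke, from 0 (shut) to 100 (fully open). A call has 1 to 8 rows; each row is the pose to reach, as a shift and turn from the pose commanded when the call began, along the tool's axes at that moment; what a row does not reach only later rows make up. A row lasts 1/12 s, in which the tool goes at most 41.7 mm and 7.16 degrees, less where a joint would pass 70% of its speed; a pose out of reach is approached as far as the arm can. A call with a gripper value outside its range is refused whole. The fingers move at their own pace and stop on an object; "grip_force" is the grip in N (left out, the last holds). Time passes only in rows, so rows that repeat a pose let the fingers close. It gives the time, the measured TCP pose, the force, the opening and the grip force at its end, in the units of the state.
- bot.read_state(): the state, without advancing time (a new reading comes with each control period).
- bot.snapshot(name): name is "scene" or "top" or "wrist"; returns the picture (400x640x3 uint8, red, green, blue); there is no depth.
- bot.camera_params(name): a dict with "fovy" (degrees; the focal length in pixels is half the picture's height over the tangent of half this angle, whatever the lens; pixels are square), "cx", "cy" (the principal point, pixels), "rvec" (rotation vector, rad) and "tvec" (3), from world to camera coordinates, as OpenCV has them; the wrist camera has in their place "mount" (4x4, takes a point from camera to tool coordinates, whose origin is the TCP and whose axes are the flange's). Camera axes: x right, y down, z forward; pixel columns grow to the right and rows downward; lengths in mm; the calibration is good to about 2 mm. A picture is of the moment at which its call begins: read the wrist's pose just before it. camera_params takes no time and is no camera call.
- bot.finish_job(): hands the job in; it is judged then, once.
Trained networks look in the newest picture that a camera, given by its name, has taken for a name from the list of things; names that differ only in an ending like _2 or _b are one class to them, and where a whole thing is asked for, a point or a joint stands for the part that bears it (a point fixed in the world has none). Each returns a list of dicts, best first, with "confidence" (0 to 1); they miss things now and then, are a little off and sometimes report something else, mostly with a low value. They report only what shows in the picture. A call takes as long as a camera call.
- bot.recognise(camera, label): "box" ([left, top, right, bottom] in pixels, round what is visible of it).
- bot.cut_out(camera, label): "mask" (400x640 bool, what is visible of it) and "box" ([left, top, right, bottom] in pixels, round what is visible of it).
- bot.place_of(camera, label): "position" ([column, row] in pixels: a listed point, or the origin of a listed thing).
The state is a dict: "clock": time; "joint_positions": joint angles; "qd": joint speeds; "effort": joint torques, N m; "eef_pos": TCP position; "orientation": TCP orientation; "contact_force": force on the tool from outside, world axes, zero at the start; "torque": the same for the moment, N m; "opening": finger opening in mm; "finger_force": force on a finger pad.
Only numpy, scipy, OpenCV 4.12 (cv2) and the standard library are available. Lean on these libraries where they do the work, as an engineer would, in place of code of your own. Each camera call takes 0.05 s, during which the arm holds its last target. There are 200 camera calls.

## Working session

There is one attempt and no reset: what is moved stays moved. The work goes in short steps, Python scripts to look and compute and a tool call to move; the robot and the scene stay as the last step left them, time stands still between calls to the robot, and variables do not carry over. Pictures are saved under pics/ and viewed, at most 10 in all, crops included, and the job is handed in when it is done.

Besides the shell and the picture viewer there is one more tool, called as name([rows], argument=value, ...), one row to a line, values as JSON. apply_moves: Moves the arm, as the interface text tells. Its arguments: {"type":"object","properties":{"series":{"type":"array"},"grip_force":{"type":"number"}},"required":["series"]}

```bash
mkdir -p pics; ls; cat > h.py <<'E'
import numpy as np, cv2
from plant import bot
from scipy.spatial.transform import Rotation as R
def K(p,h=400):
    f=h/2/np.tan(np.radians(p["fovy"])/2); return np.array([[f,0,p["cx"]],[0,f,p["cy"]],[0,0,1]])
def cam(n,st=None):
    p=bot.camera_params(n)
    if n=="wrist":
        M=np.array(p["mount"]); T=np.eye(4);T[:3,:3]=np.array(st["orientation"]);T[:3,3]=st["eef_pos"]
        W=np.linalg.inv(T@M); return K(p),W[:3,:3],W[:3,3]
    return K(p),R.from_rotvec(np.ravel(p["rvec"])).as_matrix(),np.ravel(p["tvec"])
def ray(c,uv):
    k,r,t=c; d=r.T@np.linalg.inv(k)@np.array([*uv,1.]); return -r.T@t,d/np.linalg.norm(d)
def proj(c,X):
    k,r,t=c; q=k@(r@np.asarray(X,float)+t); return q[:2]/q[2]
def tri(cs,uvs):
    A=np.zeros((3,3));b=np.zeros(3);
    for c,uv in zip(cs,uvs):
        o,d=ray(c,uv);P=np.eye(3)-np.outer(d,d);A+=P;b+=P@o
    X=np.linalg.solve(A,b); return X,[np.linalg.norm(proj(c,X)-uv) for c,uv in zip(cs,uvs)]
E
python3 - <<'E'
from h import *
print(bot.hold_point_z)
st=bot.read_state();print(st)
cs={n:cam(n,st) for n in("scene","top","wrist")}
for n in cs:
    im=bot.snapshot(n);cv2.imwrite(f"pics/{n}0.png",im[:,:,::-1])
    for l in["chamber","hatch_hinge","stud_grip","small_dish","vial_left"]:
        print(n,l,[(np.round(d["position"],1).tolist(),round(d["confidence"],2)) for d in bot.place_of(n,l)[:2]])
    o,d=ray(cs[n],(320,200));print(n,o,d)
E
```

```text
pics
18.700000000000003
{'clock': 0.0, 'joint_positions': array([-1.40460736e+00,  3.14005389e-01,  4.49756337e-02,  1.30360708e+00,
       -1.04378762e-05,  1.43119653e+00]), 'qd': array([-8.37673426e-04,  6.13602628e-05,  7.72883006e-04, -8.75603375e-04,
       -4.47534879e-04,  6.53816760e-04]), 'effort': array([-1.59037827e-04, -4.80627859e+01,  2.98532957e+01,  1.91324466e-02,
       -1.94655895e-04,  1.96380171e-06]), 'eef_pos': array([ 173.00280922, -547.81534543,  230.40467352]), 'orientation': array([[ 9.53609829e-01,  3.01045170e-01, -3.14760779e-04],
       [ 3.01045234e-01, -9.53608137e-01,  1.81342710e-03],
       [ 2.45765029e-04, -1.82405914e-03, -9.99998306e-01]]), 'contact_force': array([ 0.42433004,  0.25279053, -0.30207992]), 'torque': array([-0.06916316,  0.01877834, -0.0050693 ]), 'finger_force': 0.0, 'opening': 85.44252039359571}
scene chamber [([308.0, 204.9], 0.72)]
scene hatch_hinge [([304.9, 165.4], 0.88)]
scene stud_grip []
scene small_dish [([285.7, 176.4], 0.76)]
scene vial_left [([292.8, 236.3], 0.68)]
scene [-295.81977189  199.79535149  790.32691161] [ 0.72783949 -0.18906948 -0.65916797]
top chamber [([309.9, 195.3], 0.88)]
top hatch_hinge [([304.9, 177.9], 0.92)]
top stud_grip [([340.3, 198.5], 0.72), ([322.8, 145.2], 0.31)]
top small_dish [([283.7, 185.6], 0.73), ([324.4, 146.3], 0.26)]
top vial_left [([279.6, 232.4], 0.59)]
top [ 296.91190454  -25.50143441 1153.33576308] [ 2.14711553e-01  9.49095371e-04 -9.76677044e-01]
wrist chamber []
wrist hatch_hinge []
wrist stud_grip []
wrist small_dish []
wrist vial_left []
wrist [ 247.6898268  -524.70088144  372.95778254] [-0.28843065 -0.0833425  -0.95386676]
```

```bash
python3 -c "
import cv2,numpy as np
a=[cv2.imread(f'pics/{n}0.png') for n in('scene','top')]
cv2.imwrite('pics/both0.png',cv2.resize(np.vstack(a),(480,600)))"
```

```text
(no output)
```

View pics/both0.png

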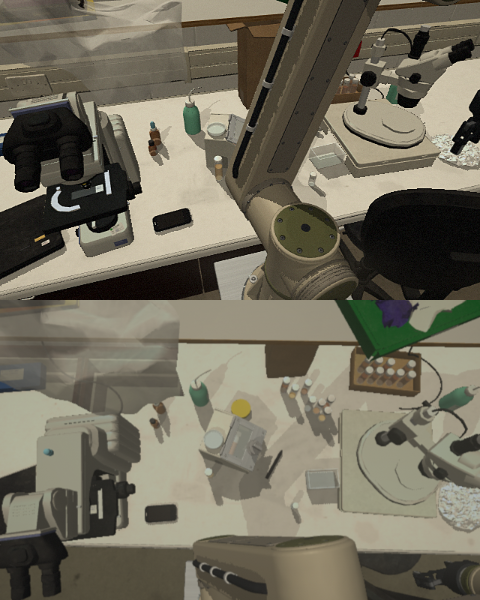

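The top view (stacked picture) shows the chamber near (310,195) in top-camera pixels. Its slope faces right, the petri dish is behind it, the vial is on the robot side and the marker is in front. Next I fit the chamber pose.

```bash
cat >> h.py <<'E'
def local(a=0.15,h=33.,s=103.):  # stud grip in chamber frame
    b=np.radians(35)-a
    return np.array([16.5,0,130])+s*np.array([-np.cos(b),0,-np.sin(b)])+h*np.array([-np.sin(b),0,np.cos(b)])
def Rz(y): return R.from_euler('z',y).as_matrix()
def fit(obs,x0):
    from scipy.optimize import least_squares
    f=lambda p: np.concatenate([w*(proj(c,Rz(p[2])@l+[p[0],p[1],0])-uv) for c,l,uv,w in obs])
    return least_squares(f,x0,loss='soft_l1')
E
python3 - <<'E'
from h import *
t=cam("top");s=cam("scene")
def onz(c,uv,z):
    o,d=ray(c,uv); return o+d*(z-o[2])/d[2]
C=onz(t,(309.9,195.3),0);H=onz(t,(304.9,177.9),130);G=onz(t,(340.3,198.5),local()[2])
print(C,H,G,local()); print('scene',onz(s,(308,204.9),0),onz(s,(304.9,165.4),130))
y0=np.arctan2(*(H-G)[1::-1]);print(y0)
Z=np.zeros(3);h=np.array([16.5,0,130])
r=fit([(t,Z,(309.9,195.3),1),(t,h,(304.9,177.9),1),(t,local(),(340.3,198.5),1),(s,Z,(308,204.9),.5),(s,h,(304.9,165.4),.5)],[C[0],C[1],y0])
print(r.x,np.round(r.fun,1)); p=r.x
for l,z in(("small_dish",130),("vial_left",0),("marker",6),("tape",0),("dish",0),("short_vial",0)):
    for d in bot.place_of("top",l)[:1]:
        X=onz(t,d["position"],z);print(l,np.round(X),'chamber frame',np.round(Rz(-p[2])@(X-[p[0],p[1],0])))
im=cv2.imread("pics/top0.png")[130:270,230:400]
cv2.imwrite("pics/c0.png",cv2.resize(im,None,fx=4,fy=4,interpolation=cv2.INTER_CUBIC))
E
```

```text
[563.47652964   4.33927975   0.        ] [578.26006624  14.6648327  130.        ] [530.33738949 -75.88660948 113.75055169] [-90.42967516   0.         113.75055169]
scene [564.60541258  11.64180967   0.        ] [579.36996771  14.77691924 130.        ]
1.0840378966364246
[569.58270614   3.65365799   1.10677358] [ 0.3 -2.1 -1.5  0.5  0.5  0.5  1.2 -0.8 -0.6  0.4]
small_dish [557.  67. 130.] chamber frame [ 52.  40. 130.]
vial_left [457.  86.   0.] chamber frame [ 23. 138.   0.]
marker [ 501. -156.    6.] chamber frame [-174.  -10.    6.]
tape [716. -35.   0.] chamber frame [  31. -148.    0.]
dish [ 451. -317.    0.] chamber frame [-340.  -37.    0.]
short_vial [ 348. -218.    0.] chamber frame [-297.   99.    0.]
```

View pics/c0.png

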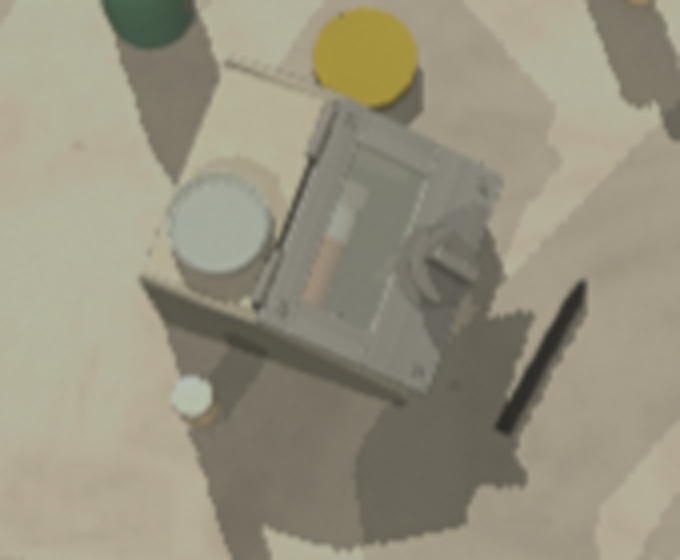

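The slope-down direction and pose agree (yaw about 1.107, stud about (530,-76,114)). Next: bring the arm round, unwinding joint 6 so the full clockwise turn fits in its range.

apply_moves([
  [[115,-77,-9,0,0,-1.0,100],[115,-77,-9,0,0,-1.0,100],[115,-77,-9,0,0,-1.0,100],[115,-77,-9,0,0,-1.0,100],[115,-77,-9,0,0,-1.0,100],[115,-77,-9,0,0,-1.0,100],[115,-77,-9,0,0,-1.0,100],[115,-77,-9,0,0,-1.0,100]],
])

```text
clock: 1.87
eef_pos: [259.8, -440.1, 240.5]
orientation: [[0.255, 0.967, 0.0], [0.967, -0.255, -0.0], [-0.0, 0.0, -1.0]]
contact_force: [0.4, 0.4, -0.4]
opening: 85.3
finger_force: 0.0
```

```bash
python3 -c "
from h import *
s=bot.read_state();print(s['clock'],s['eef_pos'],s['orientation'],s['joint_positions'])"
```

```text
1.8667 [ 259.83507744 -440.07926748  240.50453718] [[ 2.55285838e-01  9.66865622e-01  1.02155958e-04]
 [ 9.66865539e-01 -2.55285768e-01 -4.53169552e-04]
 [-4.12075098e-04  2.14458844e-04 -9.99999892e-01]] [-1.19458568e+00  1.86055275e-01 -9.83824468e-02  1.28589960e+00
 -7.14824098e-05  6.34353933e-01]
```

apply_moves([
  [[130,57,0,0,0,-1.0,100],[130,57,0,0,0,-1.0,100],[130,57,0,0,0,-1.0,100],[130,57,0,0,0,-1.0,100],[130,57,0,0,0,-1.0,100],[130,57,0,0,0,-1.0,100],[130,57,0,0,0,-1.0,100],[130,57,0,0,0,-1.0,100]],
])

```text
clock: 2.53
eef_pos: [348.9, -329.5, 240.5]
orientation: [[-0.676, 0.737, 0.0], [0.737, 0.676, -0.0], [-0.0, -0.0, -1.0]]
contact_force: [-0.4, 1.0, -0.9]
opening: 85.7
finger_force: 0.0
```

apply_moves([
  [[30,147,10,0,0,-1.0,100],[30,147,10,0,0,-1.0,100],[30,147,10,0,0,-1.0,100],[30,147,10,0,0,-1.0,100],[30,147,10,0,0,-1.0,100],[30,147,10,0,0,-1.0,100],[30,147,10,0,0,-1.0,100],[30,147,10,0,0,-1.0,100]],
])

```text
clock: 3.2
eef_pos: [437.8, -208.5, 230.4]
orientation: [[-0.985, -0.17, 0.0], [-0.17, 0.985, -0.0], [-0.0, -0.0, -1.0]]
contact_force: [0.1, 0.0, -0.8]
opening: 85.6
finger_force: 0.0
```

```bash
cat >> h.py <<'E'
def pose(p,a=0.15,out=0.,yaw=0.,dxy=(0,0)):
    """tool pose with TCP 'out' mm outside stud grip (stud out, hatch at a); yaw clockwise"""
    b=np.radians(35)-a; n=np.array([-np.sin(b),0,np.cos(b)]); x=-np.array([np.cos(b),0,np.sin(b)])
    z=-n; y=np.cross(z,x); Rt=np.stack([x,y,z],1)@Rz(yaw)
    X=local(a)+out*n
    return Rz(p[2])@X+[p[0],p[1],0],Rz(p[2])@Rt
def rel(T,st=None):
    st=st or bot.read_state(); Rc=np.array(st["orientation"])
    return np.round(Rc.T@(T[0]-st["eef_pos"]),1),np.round(R.from_matrix(Rc.T@T[1]).as_rotvec(),3)
P=[569.6,3.7,1.107]
E
python3 -c "
from h import *
s=bot.read_state();print(s['clock'],s['eef_pos'],s['orientation'],s['joint_positions'])
print(pose(P,out=110),rel(pose(P,out=110)))"
```

```text
3.2 [ 437.77731215 -208.53656587  230.35123423] [[-9.85359315e-01 -1.70490508e-01  8.69854092e-05]
 [-1.70490521e-01  9.85359302e-01 -1.70750907e-04]
 [-5.66004732e-05 -1.83081184e-04 -9.99999982e-01]] [-6.10232422e-01  1.39151516e-01 -1.79862502e-01  1.25161317e+00
 -9.00852233e-05 -7.81559882e-01]
(array([ 507.26259399, -120.9284724 ,  212.27403623]), array([[-0.40067406, -0.89436067,  0.19894543],
       [-0.80105027,  0.44734661,  0.39774298],
       [-0.44472324,  0.        , -0.89566804]])) (array([-83.4,  74.5,  18.1]), array([-0.216, -0.427, -0.919]))
```

apply_moves([
  [[-83,74,18,-0.216,-0.427,-0.919,100],[-83,74,18,-0.216,-0.427,-0.919,100],[-83,74,18,-0.216,-0.427,-0.919,100],[-83,74,18,-0.216,-0.427,-0.919,100],[-83,74,18,-0.216,-0.427,-0.919,100],[-83,74,18,-0.216,-0.427,-0.919,100],[-83,74,18,-0.216,-0.427,-0.919,100],[-83,74,18,-0.216,-0.427,-0.919,100]],
])

```text
clock: 3.87
eef_pos: [507.3, -122.2, 212.9]
orientation: [[-0.431, -0.879, 0.204], [-0.791, 0.477, 0.383], [-0.434, 0.004, -0.901]]
contact_force: [0.1, 0.6, 0.8]
opening: 85.3
finger_force: 0.0
```

```bash
python3 - <<'E'
from h import *
s=bot.read_state();print(s['clock'],s['eef_pos'],s['orientation'],s['joint_positions'])
c=cam("wrist",s);im=bot.snapshot("wrist")
obs=[]
Z=np.zeros(3);h=np.array([16.5,0,130])
for l,loc in(("stud_grip",local()),("hatch_hinge",h),("chamber",Z)):
    d=bot.place_of("wrist",l);print(l,[(np.round(e["position"],1),round(e["confidence"],2)) for e in d],'pred',proj(c,Rz(P[2])@loc+[P[0],P[1],0]))
    if d: cv2.circle(im,tuple(int(v) for v in d[0]["position"]),3,(255,0,0),-1)
cv2.imwrite("pics/w1.png",im[:,:,::-1])
E
```

```text
3.8667 [ 507.33584664 -122.23724115  212.85350231] [[-0.43120243 -0.87899059  0.20356821]
 [-0.79102826  0.47682018  0.38329728]
 [-0.43398013  0.00425051 -0.90091241]] [-0.64772323  0.21979153 -0.19924546  1.22812581  0.44282261 -1.73770881]
stud_grip [(array([316.6, 200.1]), 0.88), (array([325.6, 192.6]), 0.59)] pred [323.08137031 200.56990736]
hatch_hinge [] pred [325.87417278 278.03556451]
chamber [(array([325.3, 192.2]), 0.69), (array([425. , 196.1]), 0.19)] pred [324.07780342 192.0046092 ]
```

View pics/w1.png

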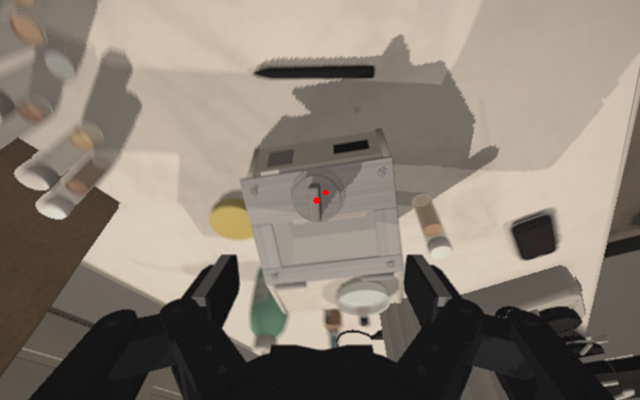

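The wrist view shows the stud at (317,200) with its wing nearly vertical in the image. The hatch outline looks turned about 0.15 rad against my model, so I refit from its corners.

```bash
cat > meas.py <<'E'
from h import *
from scipy.optimize import least_squares
def corners(n="wrist"):
    d=bot.cut_out(n,"hatch")
    m=d[0]["mask"].astype(np.uint8);c=max(cv2.findContours(m,0,2)[0],key=cv2.contourArea)
    hull=cv2.convexHull(c)[:,0].astype(float)
    # best 4-gon: approxPolyN
    q=cv2.approxPolyN(hull.astype(np.float32),4,-1.,True).reshape(-1,2)
    print('conf',d[0]["confidence"],'area',m.sum(),np.round(q,1).tolist()); return q
def L(a,s,y,h): return local(a,h,s)+[0,y,0]
E
python3 - <<'E'
from meas import *
s=bot.read_state();c=cam("wrist",s)
bot.snapshot("wrist");q=corners();g=bot.place_of("wrist","stud_grip")[0]["position"];print(g)
W=lambda p,l:Rz(p[2])@l+[p[0],p[1],0]
cl=[(0,-78),(0,78),(130,78),(130,-78)]
pr=lambda p:np.array([proj(c,W(p,L(p[3],a,b,6))) for a,b in cl])
p0=np.array([*P,0.15]);e=pr(p0);print(np.round(e,1).tolist())
idx=[np.argmin(np.linalg.norm(q-v,axis=1)) for v in e];print(idx);Q=q[idx]
f=lambda p:np.concatenate([(pr(p)-Q).ravel(),2*(proj(c,W(p,L(p[3],103,0,33)))-g),[(p[3]-.15)/.03]])
r=least_squares(f,p0,loss='soft_l1');print(r.x,np.round(r.fun,1))
p=r.x;print('stud',W(p,local(p[3])),'yaw/stud rel',rel(pose(p[:3],p[3],out=60),s))
ct=cam("top");print('top stud pred',proj(ct,W(p,local(p[3]))),'hinge',proj(ct,W(p,L(0,0,0,0))),'chamber',proj(ct,W(p,np.zeros(3))))
E
```

```text
Traceback (most recent call last):
  File "meas.py", line 8, in corners
    q=cv2.approxPolyN(hull.astype(np.float32),4,-1.,True).reshape(-1,2)
      ~~~~~~~~~~~~~~~^^^^^^^^^^^^^^^^^^^^^^^^^^^^^^^^^^^^
cv2.error: OpenCV(4.12.0) :-1: error: (-5:Bad argument) in function 'approxPolyN'
> Overload resolution failed:
>  - Argument 'epsilon_percentage' must be float, not bool
>  - Argument 'epsilon_percentage' must be float, not bool
```

```bash
sed -i 's/cv2.approxPolyN(.*)\.resh/cv2.approxPolyN(hull.astype(np.float32),4).resh/' meas.py; cat > m1.py <<'E'
from meas import *
s=bot.read_state();c=cam("wrist",s)
bot.snapshot("wrist");q=corners();g=bot.place_of("wrist","stud_grip")[0]["position"];print(g)
W=lambda p,l:Rz(p[2])@l+[p[0],p[1],0]
cl=[(0,-78),(0,78),(130,78),(130,-78)]
pr=lambda p:np.array([proj(c,W(p,L(p[3],a,b,6))) for a,b in cl])
p0=np.array([*P,0.15]);e=pr(p0);print(np.round(e,1).tolist())
idx=[np.argmin(np.linalg.norm(q-v,axis=1)) for v in e];print(idx);Q=q[idx]
f=lambda p:np.concatenate([(pr(p)-Q).ravel(),2*(proj(c,W(p,L(p[3],103,0,33)))-g),[(p[3]-.15)/.03]])
r=least_squares(f,p0,loss='soft_l1');print(r.x,np.round(r.fun,1))
p=r.x;print('stud',W(p,local(p[3])),'rel',rel(pose(p[:3],p[3],out=60),s))
ct=cam("top");print('top stud pred',proj(ct,W(p,local(p[3]))),'hinge',proj(ct,W(p,L(0,0,0,0))),'chamber',proj(ct,W(p,np.zeros(3))))
E
python3 m1.py
```

```text
conf 0.6 area 16973 [[403.5, 278.1000061035156], [266.5, 290.70001220703125], [237.89999389648438, 177.6999969482422], [392.20001220703125, 154.6999969482422]]
[316.3, 202.8]
[[257.8, 283.7], [396.4, 279.6], [401.2, 164.2], [244.3, 170.1]]
[np.int64(1), np.int64(0), np.int64(3), np.int64(2)]
[5.65082079e+02 6.23010594e+00 1.24029085e+00 1.56972694e-01] [-0.2 -2.4  0.1 -3.7  1.1  2.3  1.1  1.9 -0.8 -0.4  0.2]
stud [535.69980834 -79.41008379 114.49652853] rel (array([-3.7, -8.9, 50.6]), array([-0.069, -0.008, -0.16 ]))
top stud pred [341.72176099 196.39931574] hinge [301.9746492  180.84407506] chamber [309.24324843 194.7328807 ]
```

apply_moves([
  [[-4,-9,50,-0.069,-0.008,-0.16,100],[-4,-9,50,-0.069,-0.008,-0.16,100],[-4,-9,50,-0.069,-0.008,-0.16,100],[-4,-9,50,-0.069,-0.008,-0.16,100]],
])

```text
clock: 4.65
eef_pos: [527.0, -103.8, 168.6]
orientation: [[-0.291, -0.946, 0.141], [-0.85, 0.323, 0.416], [-0.44, 0.002, -0.898]]
contact_force: [0.0, -0.0, 0.6]
opening: 85.2
finger_force: 0.0
```

```bash
sed -i 's/^P=.*/P=[565.1,6.2,1.24]/' h.py; python3 m1.py; python3 - <<'E'
from h import *
s=bot.read_state();print(s['clock'],s['joint_positions'])
im=bot.snapshot("wrist");cv2.imwrite("pics/w2.png",cv2.resize(im[60:320,160:480,::-1],None,fx=2,fy=2))
c=cam("wrist",s);print([np.round(proj(c,Rz(P[2])@local(.15)+[P[0],P[1],0]),1)])
d=bot.cut_out("wrist","stud_grip")
for e in d[:2]: print(e["confidence"],e["box"],e["mask"].sum())
E
```

```text
conf 0.95 area 23539 [[415.3999938964844, 173.0], [400.79998779296875, 310.0], [239.5, 310.0], [223.89999389648438, 171.6999969482422]]
[318.8, 219.2]
[[239.1, 307.9], [401.7, 307.7], [415.2, 174.7], [225.5, 174.7]]
[np.int64(2), np.int64(1), np.int64(0), np.int64(3)]
[5.65658870e+02 6.41948478e+00 1.24685060e+00 1.67516736e-01] [-0.6 -1.5  0.6 -2.3 -0.7  2.2 -0.5  4.6  0.5 -0.5  0.6]
stud [536.78886681 -79.56092451 115.62600765] rel (array([-0.9, -1.6, -0.9]), array([-0.001,  0.012, -0.005]))
top stud pred [341.80845977 195.88225142] hinge [301.89098576 180.66054239] chamber [309.18103934 194.53246949]
4.8 [-0.59219181  0.31536832 -0.18298375  1.19668614  0.43823026 -1.86140512]
[array([321.6, 216.4])]
```

View pics/w2.png

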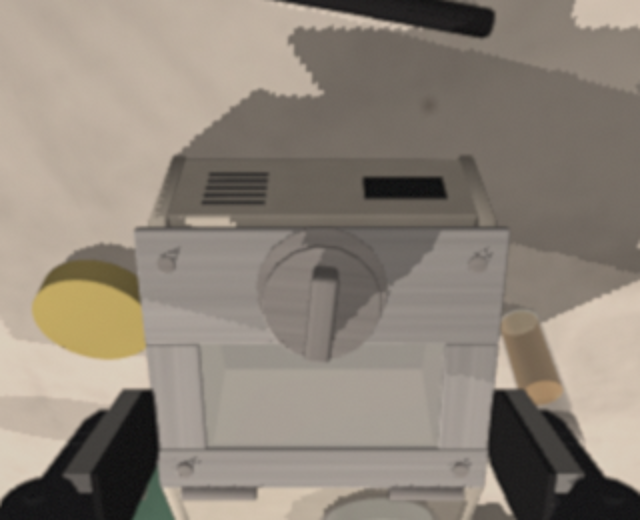

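The stud wing shows centred at crop (321,312), i.e. image (320.5,216). It is turned about +0.09 clockwise, and the hatch is square with the tool. Descend and grip.

apply_moves([
  [[-1,-1.5,20,0,0,0.09,50],[-1,-1.5,40,0,0,0.09,45],[-1,-1.5,55,0,0,0.09,40],[-1,-1.5,63,0,0,0.09,40],[-1,-1.5,65,0,0,0.09,40],[-1,-1.5,65,0,0,0.09,40]],
], grip_force=60)

```text
clock: 5.4
eef_pos: [537.9, -77.0, 111.2]
orientation: [[-0.374, -0.917, 0.142], [-0.818, 0.398, 0.416], [-0.438, 0.039, -0.898]]
contact_force: [0.2, -0.6, -0.1]
opening: 34.3
finger_force: 0.0
```

```bash
python3 - <<'E'
from h import *
s=bot.read_state();print(s['clock'],s['contact_force'],s['opening'])
im=bot.snapshot("wrist");cv2.imwrite("pics/w3.png",cv2.resize(im[100:400,160:480,::-1],None,fx=2,fy=2))
E
```

```text
5.4 [ 0.17515864 -0.59577997 -0.07802796] 34.28435300000609
```

View pics/w3.png

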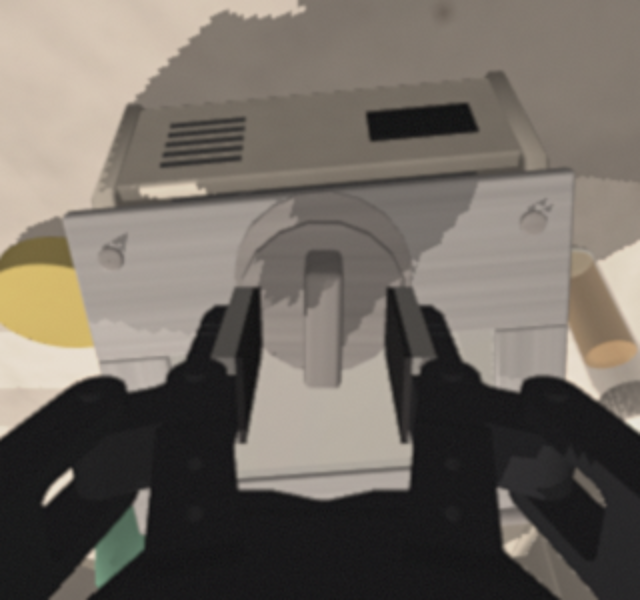

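The wing is vertical and centred between the pads, with the pad tips at its level. Close on it.

apply_moves([
  [[0,0,0,0,0,0,20],[0,0,0,0,0,0,0],[0,0,0,0,0,0,0],[0,0,0,0,0,0,0],[0,0,0,0,0,0,0],[0,0,0,0,0,0,0]],
], grip_force=60)

```text
clock: 5.95
eef_pos: [538.1, -77.4, 111.1]
orientation: [[-0.374, -0.917, 0.142], [-0.818, 0.398, 0.416], [-0.437, 0.039, -0.898]]
contact_force: [-1.6, -0.4, 0.3]
opening: 8.2
finger_force: 62.6
```

```bash
python3 - <<'E'
from h import *
s=bot.read_state();print(s['clock'],s['contact_force'],s['opening'],s['finger_force'])
p=[565.4,6.3,1.243]
# arc: targets relative to current, rotating about hinge by d
Rc=np.array(s["orientation"]);H=Rz(p[2])@np.array([16.5,0,130])+[p[0],p[1],0];ax=Rz(p[2])@[0,1,0]
print('lean',np.degrees(np.arccos(-Rc[2,2])), 'depth frame', Rc.T@(H-s['eef_pos']))
for d in(.05,.1,.15):
    Q=R.from_rotvec(-ax*d).as_matrix()  # sign check by z
    X=H+Q@(s['eef_pos']-H);print(d,X-s['eef_pos'],np.round(Rc.T@(X-s['eef_pos']),1),np.round(Rc.T@(-ax*d),3))
E
```

```text
5.95 [-1.61244768 -0.44835858  0.28955096] 8.180412973675688 62.55512237548828
lean 26.052248099389974 depth frame [-101.70273223   10.31129019   28.88049494]
0.05 [ 0.34692509  1.02017437 -5.19999209] [ 1.3 -0.1  5.1] [-0.005 -0.05   0.   ]
0.1 [  0.77709056   2.28512694 -10.33963051] [ 2.4 -0.2 10.3] [-0.009 -0.1    0.   ]
0.15 [  1.28942122   3.79169599 -15.40606886] [ 3.2 -0.3 15.6] [-0.014 -0.149  0.   ]
```

apply_moves([
  [[0.6,0,2.5,-0.002,-0.025,0,0],[1.3,-0.1,5.1,-0.005,-0.05,0,0],[1.8,-0.1,7.7,-0.007,-0.075,0,0],[2.4,-0.2,10.3,-0.009,-0.1,0,0],[2.8,-0.2,13,-0.012,-0.125,0,0],[3.2,-0.3,15.6,-0.014,-0.15,0,0],[3.2,-0.3,15.6,-0.014,-0.15,0,0],[3.2,-0.3,15.6,-0.014,-0.15,0,0]],
])

```text
clock: 6.62
eef_pos: [539.4, -73.3, 95.3]
orientation: [[-0.35, -0.919, 0.184], [-0.745, 0.391, 0.54], [-0.568, 0.052, -0.821]]
contact_force: [-1.3, -0.2, 4.2]
opening: 8.0
finger_force: 62.7
```

```bash
cat > f.py <<'E'
from h import *
s=bot.read_state();Rc=np.array(s['orientation'])
print(s['clock'],'F tool',np.round(Rc.T@s['contact_force'],1),'T tool',np.round(Rc.T@s['torque'],2),'open',round(s['opening'],1),'lean',round(np.degrees(np.arccos(-Rc[2,2])),1))
p=[565.4,6.3,1.243];l=Rz(-p[2])@(s['eef_pos']-[p[0],p[1],0]);n=np.array([-np.sin(np.radians(35)),0,np.cos(np.radians(35))])
x=Rz(-p[2])@Rc[:,0];b=np.radians(35)
print('height above slope',round((l-[16.5,0,130])@n,2),'down slope',round(-(l-[16.5,0,130])@[np.cos(b),0,np.sin(b)],1),'y',round(l[1],1))
y=Rz(-p[2])@Rc[:,1];print('tool yaw',round(np.arctan2(y@[np.cos(b),0,np.sin(b)],-y[1])if 0 else np.arctan2(-(y@np.array([-np.cos(b),0,-np.sin(b)])),y@np.cross(-n,[-np.cos(b),0,-np.sin(b)])),3),'j6',round(s['joint_positions'][5],2))
E
python3 f.py
```

```text
6.6167 F tool [-1.8  1.3 -3.8] T tool [-0.13  0.15  0.01] open 8.0 lean 34.8
height above slope 29.02 down slope 102.0 y -1.0
tool yaw 0.091 j6 -1.81
```

apply_moves([
  [[0,0,1,0,0,0,0],[0,0,1.5,0,0,0,0],[0,0,1.5,0,0,0,0]],
])

```text
clock: 6.87
eef_pos: [539.7, -72.6, 94.4]
orientation: [[-0.349, -0.919, 0.183], [-0.747, 0.391, 0.538], [-0.566, 0.051, -0.823]]
contact_force: [-1.7, -2.1, 2.4]
opening: 8.0
finger_force: 62.8
```

```bash
python3 f.py
```

```text
6.8667 F tool [ 0.8  0.9 -3.4] T tool [-0.2   0.48  0.07] open 8.0 lean 34.7
height above slope 27.84 down slope 101.9 y -1.1
tool yaw 0.09 j6 -1.81
```

apply_moves([
  [[0,0,1,0,0,0,0],[0,0,1.5,0,0,0,0],[0,0,1.5,0,0,0,0]],
])

```text
clock: 7.12
eef_pos: [539.9, -72.4, 94.0]
orientation: [[-0.349, -0.919, 0.184], [-0.747, 0.391, 0.538], [-0.566, 0.05, -0.823]]
contact_force: [-6.2, -5.1, 10.2]
opening: 8.2
finger_force: 64.1
```

```bash
python3 f.py
```

```text
7.1167 F tool [  0.2   4.2 -12.2] T tool [-0.8   0.51 -0.04] open 8.2 lean 34.6
height above slope 27.4 down slope 101.9 y -1.1
tool yaw 0.09 j6 -1.81
```

apply_moves([
  [[0,0,0,0,0,0.03,0],[0,0,0,0,0,0.06,0],[0,0,0,0,0,0.09,0],[0,0,0,0,0,0.12,0],[0,0,0,0,0,0.15,0],[0,0,0,0,0,0.15,0]],
])

```text
clock: 7.62
eef_pos: [540.1, -72.5, 93.9]
orientation: [[-0.483, -0.856, 0.184], [-0.679, 0.5, 0.537], [-0.552, 0.135, -0.823]]
contact_force: [-5.3, -3.4, 7.9]
opening: 8.2
finger_force: 63.7
```

```bash
python3 f.py
```

```text
7.6167 F tool [ 0.5  3.9 -9.4] T tool [-0.54  0.61  0.04] open 8.2 lean 34.6
height above slope 27.33 down slope 102.0 y -1.4
tool yaw 0.241 j6 -1.65
```

apply_moves([
  [[0,0,0,0,0,0.03,0],[0,0,0,0,0,0.06,0],[0,0,0,0,0,0.08,0],[0,0,0,0,0,0.08,0]],
])

```text
clock: 7.95
eef_pos: [540.2, -72.4, 93.7]
orientation: [[-0.55, -0.815, 0.184], [-0.638, 0.552, 0.537], [-0.54, 0.178, -0.823]]
contact_force: [-4.2, -4.2, 7.3]
opening: 8.3
finger_force: 63.5
```

```bash
python3 f.py
```

```text
7.95 F tool [ 1.   2.4 -9. ] T tool [-0.25  0.63  0.03] open 8.3 lean 34.6
height above slope 27.15 down slope 102.0 y -1.5
tool yaw 0.321 j6 -1.57
```

apply_moves([
  [[0,0,0.2,0,0,0.03,0],[0,0,0.2,0,0,0.06,0],[0,0,0.2,0,0,0.08,0],[0,0,0.2,0,0,0.08,0]],
])

```text
clock: 8.28
eef_pos: [540.4, -72.1, 93.1]
orientation: [[-0.613, -0.769, 0.184], [-0.592, 0.601, 0.538], [-0.524, 0.22, -0.823]]
contact_force: [-0.9, -3.3, 4.1]
opening: 8.0
finger_force: 63.0
```

```bash
python3 f.py
```

```text
8.2833 F tool [ 0.4 -0.4 -5.3] T tool [0.28 0.63 0.05] open 8.0 lean 34.7
height above slope 26.45 down slope 102.1 y -1.5
tool yaw 0.4 j6 -1.49
```

apply_moves([
  [[0,0,0.2,0,0,0.03,0],[0,0,0.2,0,0,0.06,0],[0,0,0.2,0,0,0.08,0],[0,0,0.2,0,0,0.08,0]],
])

```text
clock: 8.62
eef_pos: [540.5, -72.0, 92.8]
orientation: [[-0.672, -0.717, 0.184], [-0.542, 0.646, 0.538], [-0.505, 0.262, -0.822]]
contact_force: [-0.2, -3.9, 1.8]
opening: 8.1
finger_force: 62.9
```

```bash
python3 f.py
```

```text
8.6167 F tool [ 1.3 -1.9 -3.6] T tool [0.67 0.6  0.05] open 8.1 lean 34.7
height above slope 26.08 down slope 102.1 y -1.6
tool yaw 0.48 j6 -1.41
```

The force dropped and the height fell at yaw 0.40–0.48, so the pin has dropped into the slot. Push home.

apply_moves([
  [[0,0,1.5,0,0,0,0],[0,0,3,0,0,0,0],[0,0,4,0,0,0,0],[0,0,4,0,0,0,0]],
])

```text
clock: 8.95
eef_pos: [541.3, -69.7, 89.4]
orientation: [[-0.671, -0.718, 0.184], [-0.542, 0.645, 0.538], [-0.505, 0.261, -0.822]]
contact_force: [0.0, -5.0, 4.4]
opening: 8.3
finger_force: 63.2
```

```bash
python3 f.py
```

```text
8.95 F tool [ 0.5 -2.1 -6.3] T tool [0.79 0.61 0.  ] open 8.3 lean 34.7
height above slope 21.97 down slope 102.1 y -1.6
tool yaw 0.479 j6 -1.41
```

apply_moves([
  [[0,0,1.5,0,0,0,0],[0,0,3,0,0,0,0],[0,0,4,0,0,0,0],[0,0,4,0,0,0,0]],
])

```text
clock: 9.28
eef_pos: [542.0, -67.7, 86.3]
orientation: [[-0.671, -0.718, 0.185], [-0.542, 0.645, 0.538], [-0.505, 0.261, -0.822]]
contact_force: [-1.0, -6.4, 6.5]
opening: 8.4
finger_force: 63.4
```

```bash
python3 f.py
```

```text
9.2833 F tool [ 0.8 -1.7 -9. ] T tool [0.6  0.67 0.03] open 8.4 lean 34.7
height above slope 18.18 down slope 102.1 y -1.6
tool yaw 0.479 j6 -1.41
```

apply_moves([
  [[0,0,1,0,0,0,0],[0,0,2,0,0,0,0],[0,0,2,0,0,0,0],[0,0,2,0,0,0,0]],
])

```text
clock: 9.62
eef_pos: [542.2, -67.3, 85.7]
orientation: [[-0.672, -0.717, 0.185], [-0.542, 0.646, 0.537], [-0.505, 0.261, -0.823]]
contact_force: [-6.3, -9.4, 12.4]
opening: 8.5
finger_force: 64.6
```

```bash
python3 f.py
```

```text
9.6167 F tool [  3.    1.7 -16.4] T tool [-0.05  0.93 -0.01] open 8.5 lean 34.6
height above slope 17.45 down slope 102.1 y -1.7
tool yaw 0.48 j6 -1.4
```

Stud is home (hard stop, 16 N). Turn clockwise.

apply_moves([
  [[0,0,0,0,0,0.1,0],[0,0,0,0,0,0.2,0],[0,0,0,0,0,0.3,0],[0,0,0,0,0,0.4,0],[0,0,0,0,0,0.5,0],[0,0,0,0,0,0.6,0],[0,0,0,0,0,0.7,0],[0,0,0,0,0,0.7,0]],
])

```text
clock: 10.28
eef_pos: [542.6, -68.3, 85.2]
orientation: [[-0.976, -0.112, 0.186], [0.005, 0.844, 0.536], [-0.217, 0.524, -0.824]]
contact_force: [-4.1, -11.8, 10.1]
opening: 7.9
finger_force: 64.3
```

```bash
python3 f.py
```

```text
10.2833 F tool [  1.8  -4.2 -15.4] T tool [1.38 0.54 0.  ] open 7.9 lean 34.5
height above slope 17.51 down slope 103.0 y -2.5
tool yaw 1.184 j6 -0.7
```

apply_moves([
  [[0,0,0,0,0,0.1,0],[0,0,0,0,0,0.2,0],[0,0,0,0,0,0.3,0],[0,0,0,0,0,0.4,0],[0,0,0,0,0,0.5,0],[0,0,0,0,0,0.6,0],[0,0,0,0,0,0.7,0],[0,0,0,0,0,0.75,0]],
])

```text
clock: 10.95
eef_pos: [542.2, -69.2, 84.5]
orientation: [[-0.79, 0.585, 0.185], [0.58, 0.615, 0.534], [0.199, 0.529, -0.825]]
contact_force: [-4.6, -15.0, 6.8]
opening: 8.1
finger_force: 64.3
```

```bash
python3 f.py
```

```text
10.95 F tool [ -3.7  -8.3 -14.5] T tool [ 2.29 -0.83 -0.05] open 8.1 lean 34.4
height above slope 17.5 down slope 104.3 y -2.4
tool yaw 1.934 j6 0.05
```

apply_moves([
  [[0,0,0,0,0,0.04,0],[0,0,0,0,0,0.08,0],[0,0,0,0,0,0.11,0],[0,0,0,0,0,0.11,0]],
])

```text
clock: 11.28
eef_pos: [542.1, -69.3, 84.5]
orientation: [[-0.723, 0.666, 0.184], [0.643, 0.55, 0.534], [0.254, 0.504, -0.825]]
contact_force: [-6.3, -14.9, 6.4]
opening: 8.2
finger_force: 64.4
```

```bash
python3 f.py
```

```text
11.2833 F tool [ -3.4  -9.2 -14.4] T tool [ 2.26 -1.05  0.02] open 8.2 lean 34.4
height above slope 17.49 down slope 104.4 y -2.3
tool yaw 2.041 j6 0.16
```

apply_moves([
  [[0,0,0,0,0,0.03,0],[0,0,0,0,0,0.06,0],[0,0,0,0,0,0.06,0]],
])

```text
clock: 11.53
eef_pos: [542.1, -69.3, 84.4]
orientation: [[-0.682, 0.708, 0.184], [0.674, 0.51, 0.534], [0.284, 0.488, -0.825]]
contact_force: [-5.6, -15.5, 7.0]
opening: 8.1
finger_force: 64.4
```

```bash
python3 f.py
```

```text
11.5333 F tool [ -4.6  -8.5 -15.1] T tool [ 2.24 -1.18  0.02] open 8.1 lean 34.4
height above slope 17.49 down slope 104.5 y -2.2
tool yaw 2.101 j6 0.22
```

apply_moves([
  [[0,0,0,0,0,0.03,0],[0,0,0,0,0,0.06,0],[0,0,0,0,0,0.08,0],[0,0,0,0,0,0.08,0]],
])

```text
clock: 11.87
eef_pos: [541.9, -69.4, 84.3]
orientation: [[-0.623, 0.76, 0.184], [0.713, 0.455, 0.533], [0.322, 0.464, -0.826]]
contact_force: [-6.5, -16.3, 7.2]
opening: 7.7
finger_force: 64.4
```

```bash
python3 f.py
```

```text
11.8667 F tool [ -5.3  -9.  -15.9] T tool [ 2.25 -1.25  0.01] open 7.7 lean 34.4
height above slope 17.49 down slope 104.6 y -2.2
tool yaw 2.181 j6 0.3
```

apply_moves([
  [[0,0,0,0,0,0.03,0],[0,0,0,0,0,0.06,0],[0,0,0,0,0,0.06,0]],
])

```text
clock: 12.12
eef_pos: [541.9, -69.4, 84.3]
orientation: [[-0.576, 0.797, 0.184], [0.739, 0.411, 0.533], [0.349, 0.443, -0.826]]
contact_force: [-6.1, -15.8, 7.0]
opening: 7.9
finger_force: 64.4
```

```bash
python3 f.py
```

```text
12.1167 F tool [ -5.7  -8.2 -15.4] T tool [ 2.24 -1.45 -0.06] open 7.9 lean 34.3
height above slope 17.47 down slope 104.7 y -2.1
tool yaw 2.242 j6 0.36
```

apply_moves([
  [[0,0,0,0,0,0.03,0],[0,0,0,0,0,0.06,0],[0,0,0,0,0,0.06,0]],
])

```text
clock: 12.37
eef_pos: [541.8, -69.5, 84.3]
orientation: [[-0.527, 0.829, 0.184], [0.762, 0.367, 0.533], [0.375, 0.421, -0.826]]
contact_force: [-7.6, -16.4, 7.4]
opening: 7.8
finger_force: 64.5
```

```bash
python3 f.py
```

```text
12.3667 F tool [ -5.8  -9.2 -16.2] T tool [ 2.27 -1.57 -0.12] open 7.8 lean 34.3
height above slope 17.52 down slope 104.7 y -2.1
tool yaw 2.301 j6 0.42
```

Torque shows the stop at about 2.22. Ease back slightly and reduce the pressing, feeling for the notch.

apply_moves([
  [[0,0,0,0,0,-0.06,0],[0,0,0,0,0,-0.12,0],[0,0,-2,0,0,-0.12,0],[0,0,-4,0,0,-0.12,0],[0,0,-4,0,0,-0.12,0]],
])

```text
clock: 12.78
eef_pos: [541.2, -71.1, 87.0]
orientation: [[-0.624, 0.759, 0.184], [0.712, 0.456, 0.534], [0.322, 0.464, -0.825]]
contact_force: [-2.3, -11.1, 0.8]
opening: 8.1
finger_force: 63.3
```

```bash
python3 f.py
```

```text
12.7833 F tool [-6.2 -6.4 -7. ] T tool [ 1.99 -1.84 -0.03] open 8.1 lean 34.4
height above slope 20.8 down slope 104.6 y -2.1
tool yaw 2.18 j6 0.29
```

apply_moves([
  [[0,0,-1,0,0,0,0],[0,0,-2,0,0,0,0],[0,0,-2,0,0,0,0]],
])

```text
clock: 13.03
eef_pos: [540.9, -71.9, 88.2]
orientation: [[-0.624, 0.759, 0.183], [0.712, 0.456, 0.534], [0.322, 0.464, -0.825]]
contact_force: [-0.5, -10.9, -1.3]
opening: 8.1
finger_force: 62.9
```

```bash
python3 f.py
```

```text
13.0333 F tool [-7.8 -6.  -4.8] T tool [ 1.82 -2.06 -0.04] open 8.1 lean 34.4
height above slope 22.21 down slope 104.6 y -2.0
tool yaw 2.18 j6 0.29
```

Height says 7.3 mm in: it is in the notch. Release and back off.

apply_moves([
  [[0,0,0,0,0,0,45],[0,0,0,0,0,0,45],[0,0,0,0,0,0,45],[0,0,-5,0,0,0,45],[0,0,-25,0,0,0,45],[0,0,-55,0,0,0,45],[0,0,-90,0,0,0,45],[0,0,-120,0,0,0,45]],
])

```text
clock: 13.7
eef_pos: [518.1, -134.0, 189.7]
orientation: [[-0.625, 0.759, 0.183], [0.709, 0.454, 0.54], [0.327, 0.467, -0.822]]
contact_force: [1.0, 0.1, -0.7]
opening: 38.2
finger_force: 0.0
```

```bash
python3 f.py; python3 - <<'E'
from h import *
s=bot.read_state();c=cam("wrist",s);im=bot.snapshot("wrist")
p=[565.4,6.3,1.243]
for a in(0,.15):
  for S,y in((130,-78),(130,78),(0,78),(0,-78)):
    u=proj(c,Rz(p[2])@(local(a,6,S)+[0,y,0])+[p[0],p[1],0]);cv2.circle(im,tuple(int(v) for v in u),3,(255,0,0) if a else (0,255,0),-1)
cv2.imwrite("pics/w4.png",im[:,:,::-1])
E
```

```text
13.7 F tool [-0.8  0.5  0.8] T tool [ 0.42 -0.36 -0.02] open 38.2 lean 34.7
height above slope 143.29 down slope 100.5 y -0.4
tool yaw 2.18 j6 0.15
```

View pics/w4.png

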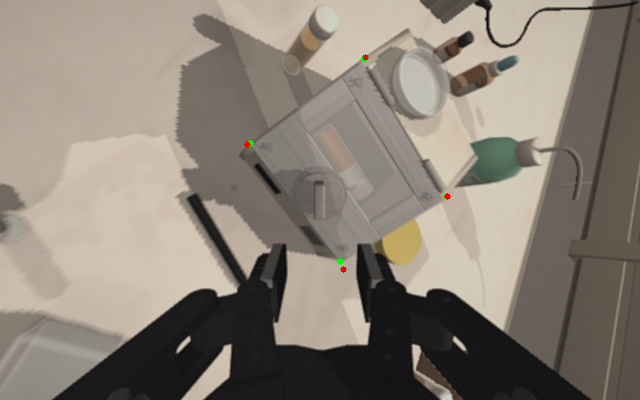

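The wrist view shows the hatch flat on its "shut" (green) corners at (251,143) and (341,261). The wing at (319,200) stays at its turned angle, and the dish, vial and tape stand undisturbed. Handing in.

```bash
python3 -c "
from plant import bot
print(bot.finish_job())"
```

```text
the job is handed in; nothing more can be done
None
```

The job is handed in at about 14 s on the robot's clock; no verdict came back. By force and height readings the stud sits in its notch about 7.3 mm in, and the last picture shows the hatch shut, the gripper clear, and the dish, vial, tape and marker in place.

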